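# Test two coupler return springs and scrap the tired one

## Task

Test the two return springs standing on the tester plate: press each one down to a load of 15 newtons (never above 20) and hold it there for about a second, the left spring first (left as the robot sees it), then the right. The spring whose cap sinks below the top edge of the straightedge under that load is tired: stand it upright on the floor of the low open scrap tray; leave the sound spring standing in its ring, and leave the other things on the bench where they are.

Things in the scene. Friction and masses are not known exactly. Their poses are not given: they have to be found in the camera images.
- tester: fixed spring tester: a flat steel plate 130 mm (its x) by 260 mm (its y), 15 mm thick, with two low locating rings (inside 39 mm, outside 47 mm across, 4 mm high) and, on two posts along its far (+x) edge, an aluminium straightedge. Origin: centre of the plate's underside, on the bench.
- seat_left (a point): centre of the left ring (tester's +y side), on the plate's top face, 15 mm above the bench; one spring stands here
- seat_right (a point): centre of the right ring (tester's -y side), on the plate's top face; the other spring stands here
- mark (a point): the reference mark: middle of the top edge of the straightedge (a bar along the tester's y, 250 mm long, 6 mm thick, 10 mm high), 60 mm above the plate's top face and 52 mm to the tester's +x side of the springs' line
- spring_1: return spring (loose, plain steel, twin of the other): 80 mm long free, 32 mm across, 0.18 kg; 8 mm foot disc, five coils, 10 mm flat cap disc. Origin: centre of the foot's underside, z towards the cap. Grip cap or coils across the 32 mm. Force grows evenly from zero; at 15 N a sound spring gives about 14 mm, a tired one 27 mm; coils bind at 41 mm. Which of the two is tired is not known.
- spring_1_top (a point): centre of the top face of spring_1's cap: 80 mm above its origin unloaded, lower as it is squeezed
- spring_2: return spring (loose, plain steel, twin of the other): 80 mm long free, 32 mm across, 0.18 kg; 8 mm foot disc, five coils, 10 mm flat cap disc. Origin: centre of the foot's underside, z towards the cap. Grip cap or coils across the 32 mm. Force grows evenly from zero; at 15 N a sound spring gives about 14 mm, a tired one 27 mm; coils bind at 41 mm. Which of the two is tired is not known.
- spring_2_top (a point): centre of the top face of spring_2's cap: 80 mm above its origin unloaded, lower as it is squeezed
- scrap_tray: fixed plain steel tray without dividers, outside 150 mm (x) by 120 mm (y), walls 30 mm high and 4 mm thick, floor 4 mm thick; origin: centre of its underside. It stands to the left or to the right of the tester.
- bolt_tray: fixed wooden tray with four compartments holding bolts, 150 by 120 mm, 45 mm high, on the other side of the tester; not used. Origin: centre of its underside.
- thumb_nut: loose silver thumb nut ring, 35 mm across and 10 mm high with two small wings (56 mm over them), lying on the tester plate between the springs; leave it. Origin: centre of its underside.
- drift: loose tapered steel drift lying on the bench beyond the left tray, 160 mm long, 20 mm thick; leave it. Origin near its middle.
- end_cap: loose orange plastic tube end cap, 54 mm across, 35 mm high, beyond the tester; leave it. Origin: centre of its underside.
- spanner: loose spanner lying beyond the right tray; leave it. Origin near its middle.
- half_coupler: loose grey half coupler, 98 mm long and 64 mm high, beyond the tester; leave it. Origin: centre of its underside.
Not all that is in view belongs to the job. Leave any pink, purple or red look-alike of the spring_2 alone.

How it is judged:
On the way, in this order (a step that is already met when the one before it is completed fails the run):
1. the left spring is held compressed in its ring at a load of 12 to 18 N for 0.8 s (((horizontal distance between spring_1 and seat_left below 0.015 m and z of spring_1_top in the frame of spring_1 between 0.0636364 and 0.0690909 m) or (horizontal distance between spring_2 and seat_left below 0.015 m and z of spring_2_top in the frame of spring_2 between 0.0472727 and 0.0581818 m))), for 0.8 s.
2. then the right spring is held compressed in its ring at a load of 12 to 18 N for 0.8 s (((horizontal distance between spring_1 and seat_right below 0.015 m and z of spring_1_top in the frame of spring_1 between 0.0636364 and 0.0690909 m) or (horizontal distance between spring_2 and seat_right below 0.015 m and z of spring_2_top in the frame of spring_2 between 0.0472727 and 0.0581818 m))), for 0.8 s.
At the end, for the whole second after the job is handed in: The tired spring (the one whose cap went below the mark at 15 N) stands upright (within 0.12 rad) and at rest on the floor of the scrap tray; the sound spring stands upright and at rest in its own ring on the tester, within 10 mm of where it started (x of spring_2 in the frame of scrap_tray between -0.058 and 0.058 m and y of spring_2 in the frame of scrap_tray between -0.043 and 0.043 m and z of spring_2 in the frame of scrap_tray between 0 and 0.009 m and angle between spring_2's own z axis and vertical below 0.12 rad and linear speed of each of spring_2, spring_1 below 0.02 m/s and distance of spring_1 from where it was at the start of the episode below 0.01 m and z of spring_1 in the frame of tester between 0.011 and 0.019 m and angle between spring_1's own z axis and vertical below 0.1 rad); the robot touches nothing.
It fails at once if a spring is pressed against the tester plate with more than 22 N (20 N of load and its own weight) (contact force between any of spring_1, spring_2 and tester above 22 N).
It fails at once if a bystander (thumb nut, drift, end cap, spanner, half coupler) is moved more than 30 mm (distance of any of thumb_nut, drift, end_cap, spanner, half_coupler from where it was at the start of the episode above 0.03 m).
It also fails if it takes over 67 s, if anything falls off the work surface, if the arm or the gripper's body presses on something with over 40 N, if the wrist force passes 120 N, or if a joint passes its speed limit or range.

## Robot

A 7-joint arm with a two-finger parallel gripper is mounted at the origin on the work surface. World frame = base frame: x ahead of the robot, y to its left, z up, the work surface at z = 0. Lengths are in m, angles in rad, forces in N, time in s.
With the tool pointing down it reaches from about 0.425 to 0.95 m from the base axis. Payload 16.7 kg.
Tool frame: the origin (TCP) lies on the centre line of the jaws, within the pads' length; the fingertips stand 11 mm ahead of it and the grasp point (between the pads) lies 8 mm behind it; z points along the fingers, y is the line along which they close (so a half turn about z gives the same grasp; the last joint's range is limited). The gripper opens to 94 mm and grips with 3 to 60 N. Pads are 16 mm wide; open, the fingers measure 119 mm over their backs; the gripper's body (75 mm by 177 mm) begins 78 mm behind the grasp point.
Start: joints at [0.98, 0.426, 0.074, 1.606, -0.034, 1.111, -0.067], TCP at [0.289, -0.61, 0.187] pointing down, gripper open.
Joint ranges: [-2.85, 2.85], [-0.5, 2.14], [-1.23, 1.37], [0.21, 2.46], [-1.02, 4.16], [0.16, 2.05], [-2.73, 2.73]. Speed limits (rad/s): [1.89, 1.89, 2.39, 2.39, 3.01, 3.01, 3.01].

## Interface

Orientations are given as a rotation vector (axis times angle).
In Python, from cell import arm gives the robot as it stands.
- The arm moves only by the tool step_arm, never from a script. Its argument "steps" is a list that holds one entry, the list of rows, each a list of 6 numbers: the shift along the world's x, y, z in mm, then the turn, a rotation vector about the world's x, y, z in degrees. In form: [[[tx, ty, tz, ax, ay, az], ...]]. A call has 1 to 10 rows; each row shifts and turns the commanded pose from where the row before left it; what a row does not reach is not made up. A row lasts 1/12 s, in which the tool goes at most 41.7 mm and 7.16 degrees, less where a joint would pass 70% of its speed; a pose out of reach is approached as far as the arm can. A call is refused whole if a number of a shift passes 41.7 or a number of a turn 7.16, either way. A call with a gripper value outside its range is refused whole. "fingers" is the closure, from -1 (fully open) to 1 (shut), so that 0 is half open, set as the call begins (left out, the last holds). The fingers move at their own pace and stop on an object; the grip force is fixed at half the most. Time passes only in rows, so rows that do not move let the fingers close. It gives the time, the measured TCP pose, the force, the opening and the grip force at its end, in the units of the state.
- arm.get_obs(): the state, without advancing time (a new reading comes with each control period).
- arm.snapshot(name): name is "scene" or "top"; returns (picture, depth): 420x560x3 uint8, red, green, blue; 420x560 float32, m along the optical axis (not along the pixel's ray), 0 where there is no reading.
- arm.camera_params(name): a dict with "fx", "fy", "cx", "cy" (pixels), "xyz" and "orientation" of the camera in the world. Camera axes: x right, y up, looking along -z (the intrinsics and any distortion apply to the point x, -y, -z); pixel columns grow to the right and rows downward; lengths in m; the calibration is good to about 2 mm. A picture is of the moment at which its call begins. camera_params takes no time and is no camera call.
- arm.finish_job(): hands the job in; it is judged then, once.
The state is a dict: "time": time; "joint_pos": joint angles; "joint_velocities": joint speeds; "tau": joint torques, N m; "eef_pos": TCP position; "ee_rot": TCP orientation; "ft_force": force on the tool from outside, world axes, zero at the start; "moment": the same for the moment, N m; "opening": finger opening in m; "gripper_force": force on a finger pad.
Only numpy, scipy, OpenCV 4.12 (cv2) and the standard library are available. Lean on these libraries where they do the work, as an engineer would, in place of code of your own. Each camera call takes 0.05 s, during which the arm holds its last target. There are 200 camera calls.

## Working session

There is one attempt and no reset: what is moved stays moved. The work goes in short steps, Python scripts to look and compute and a tool call to move; the robot and the scene stay as the last step left them, time stands still between calls to the robot, and variables do not carry over. Pictures are saved under pics/ and viewed, at most 10 in all, crops included, and the job is handed in when it is done.

Besides the shell and the picture viewer there is one more tool, called by a JSON object that holds its "fn" and its "kwargs". step_arm: Moves the arm, as the interface text tells. Its arguments: {"type":"object","properties":{"steps":{"type":"array"},"fingers":{"type":"number"}},"required":["steps"]}

```bash
mkdir -p pics; cat > h.py <<'E'
import numpy as np, cv2
from scipy.spatial.transform import Rotation as R
from cell import arm
def rot(o):
    o=np.array(o,float)
    if o.shape==(3,3): return o
    return (R.from_rotvec(o) if o.size==3 else R.from_quat(o)).as_matrix()
def cam(n):
    c=arm.camera_params(n); return c,rot(c["orientation"]),np.array(c["xyz"])
def pts(n,d):
    c,M,t=cam(n); v,u=np.mgrid[:420,:560]
    p=np.dstack([(u-c["cx"])/c["fx"]*d,-(v-c["cy"])/c["fy"]*d,-d]); return p@M.T+t
def onplane(n,u,v,z):
    c,M,t=cam(n); r=M@np.array([(u-c["cx"])/c["fx"],-(v-c["cy"])/c["fy"],-1]); return t+r*(z-t[2])/r[2]
E
python3 - <<'E'
from h import *
for n in("scene","top"):
    p,d=arm.snapshot(n); cv2.imwrite(f"pics/{n}0.png",p[:,:,::-1]); np.save(f"pics/{n}0.npy",d); print(arm.camera_params(n))
print(arm.get_obs())
E
```

```text
{'fx': 495.31068002504384, 'fy': 495.31068002504384, 'cx': 282.6779355147663, 'cy': 216.60042026816552, 'xyz': array([ 1.09672178, -0.72718006,  0.93297698]), 'orientation': array([0.79217484, 0.24729017, 0.61911877])}
{'fx': 437.5621935100737, 'fy': 437.5621935100737, 'cx': 289.6506956299599, 'cy': 203.40717036853533, 'xyz': array([ 0.42546404, -0.01011773,  0.9360342 ]), 'orientation': array([ 0.14365054, -0.12098695, -1.5907235 ])}
{'time': 0.1, 'joint_pos': array([ 0.97950659,  0.4266556 ,  0.07386829,  1.60654523, -0.03405322,
        1.11081931, -0.06712903]), 'joint_velocities': array([ 2.06229573e-04, -9.98159964e-04, -4.16614439e-04, -2.06172180e-03,
       -1.30270395e-03, -4.26424984e-04,  6.67623222e-05]), 'tau': array([ 7.05196013e-03, -9.37456226e+01,  3.67540017e+00, -4.55041873e+01,
       -4.87409555e-02,  1.67200685e-02,  9.98948167e-05]), 'eef_pos': array([ 0.2883689 , -0.60983093,  0.1866544 ]), 'ee_rot': array([-3.06419762e+00, -6.88007179e-01,  5.97294321e-04]), 'ft_force': array([ 1.09784286, -0.72589699, -0.09851114]), 'moment': array([0.02764862, 0.01187267, 0.00627837]), 'gripper_force': 0.0, 'opening': 0.09358279107750267}
```

View pics/scene0.png

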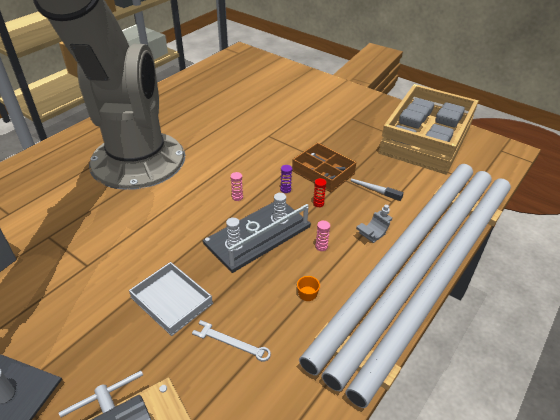

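View pics/top0.png

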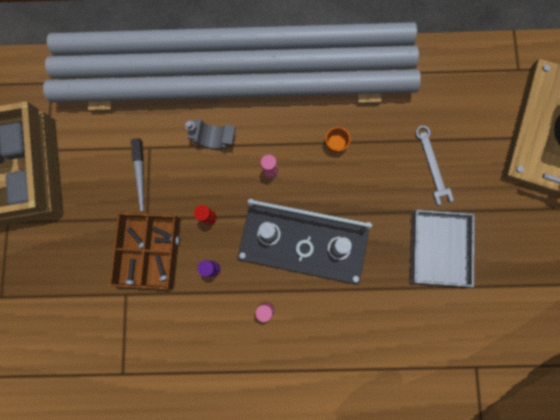

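```bash
python3 - <<'E'
from h import *
for n in("top","scene"):
    p=cv2.imread(f"pics/{n}0.png"); d=np.load(f"pics/{n}0.npy"); P=pts(n,d)
    roi=np.zeros(d.shape,bool)
    if n=="top": roi[190:295,230:490]=1
    else: roi[180:280,190:320]=1
    s=cv2.cvtColor(p,cv2.COLOR_BGR2HSV)
    for nm,(a,b) in dict(cap=(.086,.105),edge=(.068,.0815)).items():
        m=roi&(P[...,2]>a)&(P[...,2]<b)
        k,l,st,c=cv2.connectedComponentsWithStats(m.astype(np.uint8))
        for i in range(1,k):
            if st[i,4]>15:
                q=P[l==i]; print(n,nm,st[i],c[i].round(1),q.mean(0).round(4),np.median(q[:,2]).round(4),np.ptp(q,0).round(3))
c,M,t=cam("top")
P=pts("top",np.load("pics/top0.npy"))
print("tray floor",P[248,443],"tester plate",P[225,290],P[265,320])
for uv in[(413,211),(474,213),(474,287),(412,285)]: print("tray rim",onplane("top",*uv,.03).round(4))
for uv in[(250,204),(371,224),(242,255),(357,279)]: print("tester",onplane("top",*uv,.015).round(4), onplane("top",*uv,.075).round(4))
print(rot(arm.get_obs()["ee_rot"]).round(3))
a=cv2.imread("pics/top0.png")[185:295,230:390]; b=cv2.imread("pics/scene0.png")[185:275,190:340]
cv2.imwrite("pics/crop.png",np.hstack([cv2.resize(a,(400,300)),cv2.resize(b,(400,300))]))
E
```

```text
top cap [259 222  16  17 216] [266.5 230. ] [0.5174 0.0462 0.0947] 0.0948 [0.031 0.029 0.013]
top cap [335 237  16  17 219] [342.5 245.2] [ 0.4845 -0.099   0.0946] 0.0946 [0.031 0.029 0.009]
top edge [248 199 124  30 449] [309.4 213.2] [ 0.5511 -0.0379  0.0742] 0.0744 [0.065 0.244 0.012]
scene cap [274 193  12  11 107] [279.4 197.5] [0.5215 0.0442 0.0948] 0.0954 [0.032 0.032 0.015]
scene cap [226 218  13  11 118] [232.2 222.7] [ 0.4882 -0.1012  0.0948] 0.0951 [0.033 0.033 0.014]
scene edge [314 180   6   8  28] [317.  183.8] [0.5552 0.1682 0.0776] 0.0789 [0.021 0.018 0.01 ]
scene edge [274 202  12   6  25] [279.4 205.4] [0.5244 0.0406 0.0716] 0.0708 [0.03  0.025 0.013]
scene edge [228 204  80  48 352] [267.2 227.6] [ 0.5527 -0.0433  0.074 ] 0.0744 [0.064 0.246 0.012]
scene edge [317 221   3  10  21] [318.  226.4] [0.6502 0.0332 0.077 ] 0.0771 [0.016 0.022 0.012]
scene edge [227 227  13   7  31] [232.7 229.9] [ 0.492  -0.1052  0.0757] 0.0764 [0.027 0.023 0.013]
tray floor [ 0.47975032 -0.31918973  0.00682055] tester plate [0.53543591 0.00169301 0.01475104] [ 0.45001892 -0.05876421  0.01719636]
tray rim [ 0.5566 -0.2555  0.03  ]
tray rim [ 0.5493 -0.3814  0.03  ]
tray rim [ 0.3985 -0.3674  0.03  ]
tray rim [ 0.4052 -0.243   0.03  ]
tester [0.5827 0.0862 0.015 ] [0.5724 0.0799 0.075 ]
tester [ 0.5333 -0.1694  0.015 ] [ 0.5263 -0.159   0.075 ]
tester [0.4746 0.1038 0.015 ] [0.4714 0.0964 0.075 ]
tester [ 0.4196 -0.1344  0.015 ] [ 0.42   -0.1263  0.075 ]
[[ 0.904  0.428 -0.001]
 [ 0.428 -0.904  0.001]
 [-0.    -0.001 -1.   ]]
```

View pics/crop.png

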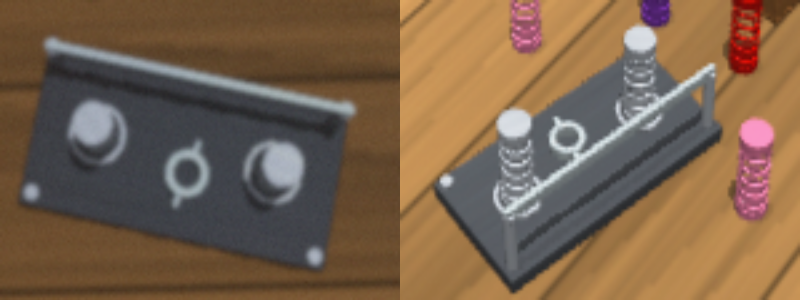

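{"fn": "step_arm", "kwargs": {"steps": [[[11.5,32.7,3,0,0,-1.9],[11.5,32.7,3,0,0,-1.9],[11.5,32.7,3,0,0,-1.9],[11.5,32.7,3,0,0,-1.9],[11.5,32.7,3,0,0,-1.9],[11.5,32.7,3,0,0,-1.9],[11.5,32.7,3,0,0,-1.9],[11.5,32.7,3,0,0,-1.9],[11.5,32.7,3,0,0,-1.9],[11.5,32.7,3,0,0,-1.9]]], "fingers": 1}}

```text
time: 0.93
eef_pos: [0.4036, -0.2814, 0.2173]
ee_rot: [3.137, 0.17, -0.0]
ft_force: [1.3, -1.1, -0.0]
opening: 0.0307
gripper_force: 0.0
```

{"fn": "step_arm", "kwargs": {"steps": [[[11.5,32.7,-6,0,0,-1.9],[11.5,32.7,-6,0,0,-1.9],[11.5,32.7,-6,0,0,-1.9],[11.5,32.7,-6,0,0,-1.9],[11.5,32.7,-6,0,0,-1.9],[11.5,32.7,-6,0,0,-1.9],[11.5,32.7,-6,0,0,-1.9],[11.5,32.7,-6,0,0,-1.9],[11.5,32.7,-6,0,0,-1.9],[11.5,32.7,-6,0,0,-1.9]]]}}

```text
time: 1.77
eef_pos: [0.5187, 0.0455, 0.1569]
ee_rot: [-3.122, 0.35, 0.0]
ft_force: [0.9, -0.1, 0.5]
opening: 0.0005
gripper_force: 0.0
```

{"fn": "step_arm", "kwargs": {"steps": [[[0,0,-12,0,0,0],[0,0,-12,0,0,0],[0,0,-12,0,0,0],[0,0,-10,0,0,0],[0,0,-3,0,0,0],[0,0,0,0,0,0],[0,0,0,0,0,0]]]}}

```text
time: 2.35
eef_pos: [0.5187, 0.0437, 0.1085]
ee_rot: [-3.122, 0.348, -0.0]
ft_force: [-1.1, 0.3, 0.1]
opening: 0.0004
gripper_force: 0.0
```

{"fn": "step_arm", "kwargs": {"steps": [[[0,0,-2,0,0,0],[0,0,-2,0,0,0],[0,0,-2,0,0,0],[0,0,-2,0,0,0],[0,0,-2,0,0,0],[0,0,0,0,0,0],[0,0,0,0,0,0]]]}}

```text
time: 2.93
eef_pos: [0.5185, 0.0439, 0.0981]
ee_rot: [-3.122, 0.347, 0.0]
ft_force: [0.3, -0.3, -0.3]
opening: 0.0008
gripper_force: 0.0
```

```bash
python3 - <<'E'
from h import *
print(arm.get_obs()["ft_force"])
p,d=arm.snapshot("scene"); q,_=arm.snapshot("top")
a=cv2.resize(p[140:260,220:340,::-1],(400,400),interpolation=2); b=cv2.resize(q[150:290,220:360,::-1],(400,400),interpolation=2)
cv2.imwrite("pics/press1.png",np.hstack([a,b]))
print(arm.get_obs()["ft_force"],arm.get_obs()["eef_pos"])
E
```

```text
[ 0.27156053 -0.273164   -0.26162329]
[-0.10887326  0.12406441 -0.60196296] [0.51860662 0.04381923 0.09828837]
```

View pics/press1.png

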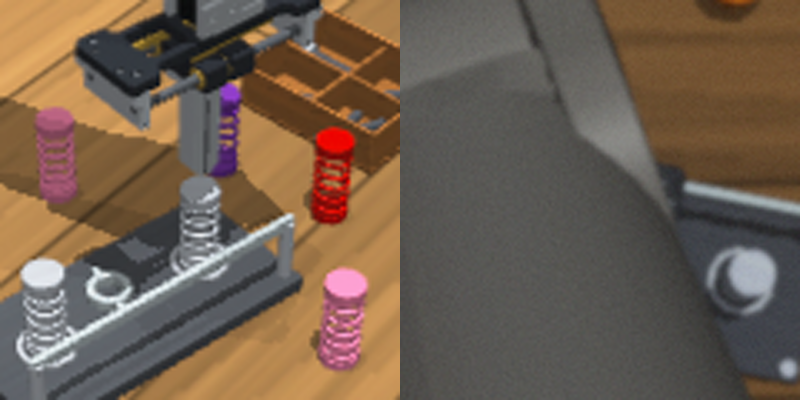

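```bash
python3 - <<'E'
from h import *
p,d=arm.snapshot("scene"); P=pts("scene",d)
for v in range(176,206,2):
    print(v,[tuple((P[v,u]*1000).round().astype(int)) for u in (274,277,280,283,286)])
E
```

```text
176 [(np.int64(511), np.int64(35), np.int64(166)), (np.int64(523), np.int64(30), np.int64(175)), (np.int64(528), np.int64(36), np.int64(174)), (np.int64(531), np.int64(45), np.int64(170)), (np.int64(410), np.int64(225), np.int64(-3))]
178 [(np.int64(510), np.int64(36), np.int64(158)), (np.int64(520), np.int64(34), np.int64(165)), (np.int64(524), np.int64(41), np.int64(162)), (np.int64(529), np.int64(47), np.int64(161)), (np.int64(458), np.int64(158), np.int64(56))]
180 [(np.int64(512), np.int64(33), np.int64(155)), (np.int64(523), np.int64(30), np.int64(162)), (np.int64(527), np.int64(38), np.int64(159)), (np.int64(530), np.int64(46), np.int64(155)), (np.int64(444), np.int64(179), np.int64(28))]
182 [(np.int64(510), np.int64(36), np.int64(145)), (np.int64(525), np.int64(29), np.int64(158)), (np.int64(526), np.int64(40), np.int64(151)), (np.int64(530), np.int64(46), np.int64(149)), (np.int64(429), np.int64(199), np.int64(0))]
184 [(np.int64(509), np.int64(38), np.int64(137)), (np.int64(523), np.int64(31), np.int64(148)), (np.int64(527), np.int64(38), np.int64(147)), (np.int64(531), np
[... 1690 characters left out ...]
t64(2))]
200 [(np.int64(510), np.int64(36), np.int64(86)), (np.int64(522), np.int64(34), np.int64(93)), (np.int64(531), np.int64(34), np.int64(98)), (np.int64(533), np.int64(44), np.int64(93)), (np.int64(478), np.int64(135), np.int64(0))]
202 [(np.int64(515), np.int64(30), np.int64(86)), (np.int64(523), np.int64(33), np.int64(88)), (np.int64(531), np.int64(34), np.int64(92)), (np.int64(534), np.int64(43), np.int64(87)), (np.int64(483), np.int64(127), np.int64(0))]
204 [(np.int64(510), np.int64(37), np.int64(71)), (np.int64(479), np.int64(90), np.int64(16)), (np.int64(531), np.int64(35), np.int64(84)), (np.int64(492), np.int64(101), np.int64(16)), (np.int64(501), np.int64(103), np.int64(20))]
```

{"fn": "step_arm", "kwargs": {"steps": [[[0,0,-4,0,0,0],[0,0,-4,0,0,0],[0,0,-4,0,0,0],[0,0,-3,0,0,0],[0,0,-2,0,0,0],[0,0,0,0,0,0],[0,0,0,0,0,0]]]}}

```text
time: 3.67
eef_pos: [0.5185, 0.0439, 0.0811]
ee_rot: [-3.122, 0.347, 0.0]
ft_force: [0.6, -0.0, -0.2]
opening: 0.0003
gripper_force: 0.0
```

{"fn": "step_arm", "kwargs": {"steps": [[[0,0,-2,0,0,0],[0,0,-2,0,0,0],[0,0,-2,0,0,0],[0,0,-2,0,0,0],[0,0,0,0,0,0],[0,0,0,0,0,0]]]}}

```text
time: 4.17
eef_pos: [0.5187, 0.0438, 0.0733]
ee_rot: [-3.122, 0.347, -0.0]
ft_force: [0.5, -0.4, 2.4]
opening: 0.0005
gripper_force: 1.1
```

{"fn": "step_arm", "kwargs": {"steps": [[[0,0,-2,0,0,0],[0,0,-2,0,0,0],[0,0,0,0,0,0],[0,0,0,0,0,0]]]}}

```text
time: 4.5
eef_pos: [0.5187, 0.0439, 0.0693]
ee_rot: [-3.122, 0.347, -0.0]
ft_force: [1.2, 0.2, 5.0]
opening: 0.0005
gripper_force: 2.1
```

{"fn": "step_arm", "kwargs": {"steps": [[[0,0,-2,0,0,0],[0,0,-2,0,0,0],[0,0,0,0,0,0],[0,0,0,0,0,0]]]}}

```text
time: 4.83
eef_pos: [0.5188, 0.0439, 0.0654]
ee_rot: [-3.122, 0.347, -0.001]
ft_force: [-1.2, 0.5, 6.8]
opening: 0.0004
gripper_force: 3.2
```

{"fn": "step_arm", "kwargs": {"steps": [[[0,0,-2,0,0,0],[0,0,-2,0,0,0],[0,0,-2,0,0,0],[0,0,-2,0,0,0],[0,0,-2,0,0,0],[0,0,0,0,0,0],[0,0,0,0,0,0]]]}}

```text
time: 5.42
eef_pos: [0.5189, 0.0439, 0.0557]
ee_rot: [-3.122, 0.347, -0.001]
ft_force: [-1.3, -1.0, 12.2]
opening: 0.0004
gripper_force: 5.9
```

{"fn": "step_arm", "kwargs": {"steps": [[[0,0,-2,0,0,0],[0,0,-2,0,0,0],[0,0,-1,0,0,0],[0,0,0,0,0,0],[0,0,0,0,0,0],[0,0,0,0,0,0],[0,0,0,0,0,0],[0,0,0,0,0,0],[0,0,0,0,0,0],[0,0,0,0,0,0]]]}}

```text
time: 6.25
eef_pos: [0.5189, 0.0439, 0.0509]
ee_rot: [-3.122, 0.347, -0.001]
ft_force: [-2.5, -0.5, 14.8]
opening: 0.0004
gripper_force: 7.2
```

{"fn": "step_arm", "kwargs": {"steps": [[[0,0,0,0,0,0],[0,0,0,0,0,0],[0,0,0,0,0,0],[0,0,0,0,0,0],[0,0,0,0,0,0],[0,0,0,0,0,0]]]}}

```text
time: 6.75
eef_pos: [0.5189, 0.0438, 0.0509]
ee_rot: [-3.122, 0.347, -0.001]
ft_force: [-2.6, -1.3, 15.1]
opening: 0.0002
gripper_force: 7.2
```

```bash
python3 - <<'E'
from h import *
p,d=arm.snapshot("scene"); P=pts("scene",d)
cv2.imwrite("pics/press2.png",cv2.resize(p[140:260,210:330,::-1],(480,480),interpolation=2))
print(arm.get_obs()["ft_force"])
E
```

```text
[-3.36106241 -0.89673325 14.15462763]
```

View pics/press2.png

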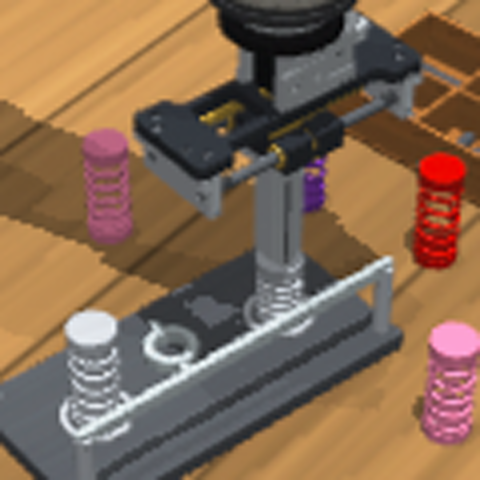

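{"fn": "step_arm", "kwargs": {"steps": [[[0,0,4,0,0,0],[0,0,5,0,0,0],[0,0,6,0,0,0],[0,0,6,0,0,0],[0,0,6,0,0,0],[0,0,10,0,0,0],[0,0,12,0,0,0],[-6,-24,6,0,0,0],[-6,-24,0,0,0,0],[-6,-24,0,0,0,0]]]}}

```text
time: 7.63
eef_pos: [0.5003, -0.0287, 0.106]
ee_rot: [-3.122, 0.346, -0.001]
ft_force: [1.0, 0.2, -0.1]
opening: 0.0006
gripper_force: 0.0
```

{"fn": "step_arm", "kwargs": {"steps": [[[-6,-24,0,0,0,0],[-5,-24,-4,0,0,0],[-4,-24,-6,0,0,0],[0,0,-6,0,0,0],[0,0,-4,0,0,0],[0,0,-3,0,0,0],[0,0,0,0,0,0],[0,0,0,0,0,0]]]}}

```text
time: 8.3
eef_pos: [0.4857, -0.0991, 0.0823]
ee_rot: [-3.122, 0.345, 0.0]
ft_force: [0.2, -0.5, -0.6]
opening: 0.0001
gripper_force: 0.0
```

{"fn": "step_arm", "kwargs": {"steps": [[[0,0,-3,0,0,0],[0,0,-3,0,0,0],[0,0,-2,0,0,0],[0,0,-2,0,0,0],[0,0,-2,0,0,0],[0,0,0,0,0,0],[0,0,0,0,0,0]]]}}

```text
time: 8.88
eef_pos: [0.486, -0.1, 0.0705]
ee_rot: [-3.122, 0.347, -0.001]
ft_force: [0.1, 2.0, 7.7]
opening: 0.0002
gripper_force: 3.7
```

{"fn": "step_arm", "kwargs": {"steps": [[[0,0,-2,0,0,0],[0,0,-1,0,0,0],[0,0,0,0,0,0],[0,0,0,0,0,0]]]}}

```text
time: 9.22
eef_pos: [0.4861, -0.1, 0.0677]
ee_rot: [-3.122, 0.347, -0.002]
ft_force: [-0.9, 2.0, 9.5]
opening: 0.0007
gripper_force: 5.2
```

{"fn": "step_arm", "kwargs": {"steps": [[[0,0,-2,0,0,0],[0,0,-2,0,0,0],[0,0,0,0,0,0],[0,0,0,0,0,0],[0,0,0,0,0,0]]]}}

```text
time: 9.63
eef_pos: [0.4863, -0.0999, 0.0639]
ee_rot: [-3.122, 0.347, -0.002]
ft_force: [-2.1, 2.2, 14.5]
opening: 0.0002
gripper_force: 7.2
```

{"fn": "step_arm", "kwargs": {"steps": [[[0,0,0,0,0,0],[0,0,0,0,0,0],[0,0,0,0,0,0],[0,0,0,0,0,0],[0,0,0,0,0,0],[0,0,0,0,0,0],[0,0,0,0,0,0],[0,0,0,0,0,0],[0,0,0,0,0,0]]]}}

```text
time: 10.38
eef_pos: [0.4863, -0.0999, 0.0639]
ee_rot: [-3.122, 0.347, -0.002]
ft_force: [-1.7, 2.7, 14.8]
opening: 0.0003
gripper_force: 7.2
```

{"fn": "step_arm", "kwargs": {"steps": [[[0,0,0,0,0,0],[0,0,0,0,0,0],[0,0,4,0,0,0],[0,0,5,0,0,0],[0,0,6,0,0,0],[0,0,10,0,0,0],[0,0,15,0,0,0],[0,0,20,0,0,0],[0,0,20,0,0,0],[3,20,10,0,0,0]]]}}

```text
time: 11.22
eef_pos: [0.4887, -0.0832, 0.1556]
ee_rot: [3.121, -0.354, 0.003]
ft_force: [0.5, -0.4, -0.6]
opening: 0.0005
gripper_force: 0.0
```

{"fn": "step_arm", "kwargs": {"steps": [[[6,25,0,0,0,0],[6,25,0,0,0,0],[6,25,0,0,0,0],[6,25,0,0,0,0],[6,25,0,0,0,0],[0,0,0,0,0,0],[0,0,0,0,0,0]]], "fingers": -0.2}}

```text
time: 11.8
eef_pos: [0.5185, 0.046, 0.1534]
ee_rot: [-3.123, 0.343, 0.001]
ft_force: [0.0, -1.5, 0.6]
opening: 0.0438
gripper_force: 0.0
```

```bash
python3 - <<'E'
from h import *
p,d=arm.snapshot("scene"); P=pts("scene",d)
cv2.imwrite("pics/open.png",cv2.resize(p[110:260,200:350,::-1],(600,600),interpolation=2))
o=arm.get_obs(); e=o["eef_pos"]; print(e,o["opening"])
q=P[(np.abs(P[...,0]-e[0])<.035)&(np.abs(P[...,1]-e[1])<.075)]
print(np.histogram(q[:,2],np.arange(.02,.3,.005)))
m=(np.abs(P[...,0]-e[0])<.02)&(np.abs(P[...,1]-e[1])<.02)&(P[...,2]>.088)&(P[...,2]<.103)
print("cap",P[m].mean(0),m.sum())
E
```

```text
[0.51834339 0.04469124 0.15334794] 0.04777762218231653
(array([ 64,  27,  14,   9,  16,  14,   6,  22,   4,   8,  18,   2,  13,
        15,  31,  63,   0,   0,   0,   0,   0,   0,   0,   0,   0,   0,
         0,   0,   0,   0,   5,  18,  22,  28,  20,  34,  31,  25,  35,
        29,  31,  28,  27,  31,  36,  31,  22,  13,   8,  11,  26,  49,
        71, 105, 111]), array([0.02 , 0.025, 0.03 , 0.035, 0.04 , 0.045, 0.05 , 0.055, 0.06 ,
       0.065, 0.07 , 0.075, 0.08 , 0.085, 0.09 , 0.095, 0.1  , 0.105,
       0.11 , 0.115, 0.12 , 0.125, 0.13 , 0.135, 0.14 , 0.145, 0.15 ,
       0.155, 0.16 , 0.165, 0.17 , 0.175, 0.18 , 0.185, 0.19 , 0.195,
       0.2  , 0.205, 0.21 , 0.215, 0.22 , 0.225, 0.23 , 0.235, 0.24 ,
       0.245, 0.25 , 0.255, 0.26 , 0.265, 0.27 , 0.275, 0.28 , 0.285,
       0.29 , 0.295]))
cap [0.52121501 0.04505714 0.09496045] 101
```

View pics/open.png

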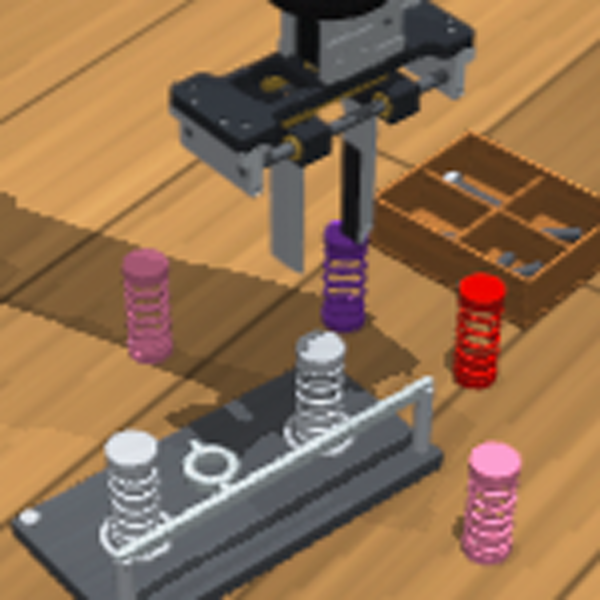

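{"fn": "step_arm", "kwargs": {"steps": [[[1,0,-16,0,0,0],[0,0,-16,0,0,0],[0,0,-16,0,0,0],[0,0,-16,0,0,0],[0,0,-14,0,0,0],[0,0,-12,0,0,0],[0,0,-8,0,0,0],[0,0,-2,0,0,0],[0,0,0,0,0,0]]], "fingers": -0.3}}

```text
time: 12.6
eef_pos: [0.5194, 0.0444, 0.053]
ee_rot: [3.122, -0.348, -0.001]
ft_force: [0.7, 0.1, 0.9]
opening: 0.0611
gripper_force: 0.0
```

{"fn": "step_arm", "kwargs": {"steps": [[[0,0,0,0,0,0],[0,0,0,0,0,0],[0,0,0,0,0,0],[0,0,0,0,0,0],[0,0,0,0,0,0],[0,0,0,0,0,0]]], "fingers": 1}}

```text
time: 13.1
eef_pos: [0.5197, 0.0449, 0.0535]
ee_rot: [-3.122, 0.347, -0.001]
ft_force: [0.1, 0.1, 0.9]
opening: 0.0312
gripper_force: 30.0
```

{"fn": "step_arm", "kwargs": {"steps": [[[0,0,5,0,0,0],[0,0,10,0,0,0],[0,0,15,0,0,0],[0,0,15,0,0,0],[0,0,15,0,0,0],[0,0,15,0,0,0],[0,0,15,0,0,0],[0,0,15,0,0,0],[0,-6,10,0,0,0],[-1,-12,5,0,0,0]]]}}

```text
time: 13.93
eef_pos: [0.5192, 0.0276, 0.1754]
ee_rot: [-3.122, 0.344, -0.003]
ft_force: [-0.2, -0.0, -1.6]
opening: 0.0312
gripper_force: 30.0
```

{"fn": "step_arm", "kwargs": {"steps": [[[-3,-24,0,0,0,0],[-3,-24,0,0,0,0],[-3,-24,0,0,0,0],[-3,-24,0,0,0,0],[-3,-24,0,0,0,0],[-3,-24,0,0,0,0],[-3,-24,0,0,0,0],[-3,-24,0,0,0,0],[-3,-24,0,0,0,0],[-3,-24,0,0,0,0]]]}}

```text
time: 14.77
eef_pos: [0.4879, -0.2147, 0.1738]
ee_rot: [3.122, -0.348, 0.0]
ft_force: [0.1, 0.0, -1.5]
opening: 0.0311
gripper_force: 30.0
```

{"fn": "step_arm", "kwargs": {"steps": [[[-3,-24,0,0,0,0],[-3,-24,0,0,0,0],[-3,-24,0,0,0,0],[-1,-18,0,0,0,0],[-1,-9,0,0,0,0],[0,0,0,0,0,0],[0,0,0,0,0,0],[0,0,0,0,0,0]]]}}

```text
time: 15.43
eef_pos: [0.4778, -0.3108, 0.1733]
ee_rot: [-3.122, 0.345, 0.0]
ft_force: [0.4, 0.0, -1.6]
opening: 0.0307
gripper_force: 30.0
```

```bash
python3 - <<'E'
from h import *
p,d=arm.snapshot("scene"); 
cv2.imwrite("pics/carry.png",cv2.resize(p[130:330,110:310,::-1],(600,600),interpolation=2))
P=pts("scene",d); o=arm.get_obs(); e=o["eef_pos"]; print(e,o["opening"],o["gripper_force"])
q=P[(np.abs(P[...,0]-e[0])<.03)&(np.abs(P[...,1]-e[1])<.03)&(P[...,2]>.06)]
for z in np.arange(.06,.24,.01):
    s=q[(q[:,2]>=z)&(q[:,2]<z+.01)]
    if len(s): print(z.round(2),len(s),s.mean(0).round(3))
E
```

```text
[ 0.47793108 -0.31072935  0.17338508] 0.030902559417732782 29.99960894929245
0.13 19 [ 0.488 -0.314  0.137]
0.14 101 [ 0.48  -0.31   0.144]
0.15 37 [ 0.483 -0.312  0.153]
0.16 44 [ 0.482 -0.312  0.164]
0.17 50 [ 0.48  -0.31   0.176]
0.18 23 [ 0.486 -0.311  0.188]
0.19 33 [ 0.487 -0.309  0.195]
0.2 88 [ 0.486 -0.315  0.205]
0.21 204 [ 0.481 -0.311  0.215]
0.22 70 [ 0.484 -0.312  0.225]
0.23 58 [ 0.484 -0.313  0.235]
```

View pics/carry.png

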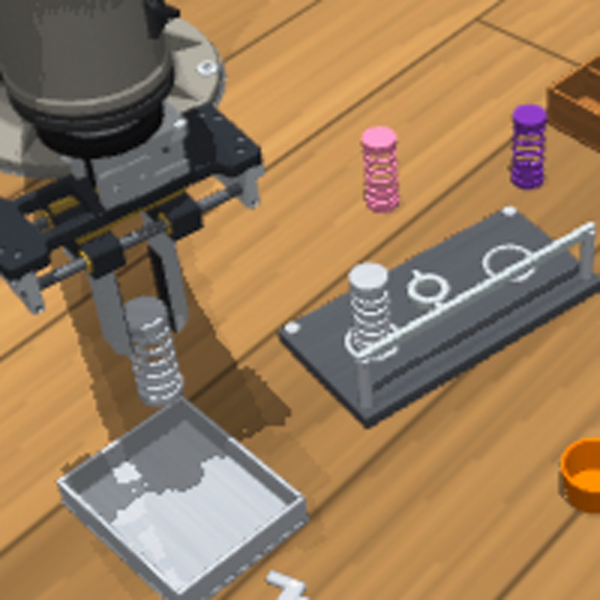

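{"fn": "step_arm", "kwargs": {"steps": [[[0,0,-10,0,0,0],[0,0,-18,0,0,0],[0,0,-18,0,0,0],[0,0,-18,0,0,0],[0,0,-18,0,0,0],[0,0,-16,0,0,0],[0,0,-12,0,0,0],[0,0,-8,0,0,0],[0,0,-4,0,0,0],[0,0,0,0,0,0]]]}}

```text
time: 16.32
eef_pos: [0.4774, -0.3118, 0.0506]
ee_rot: [-3.122, 0.347, 0.001]
ft_force: [-0.7, -0.6, -0.9]
opening: 0.0308
gripper_force: 30.0
```

{"fn": "step_arm", "kwargs": {"steps": [[[0,0,-2,0,0,0],[0,0,-2,0,0,0],[0,0,-2,0,0,0],[0,0,-1,0,0,0],[0,0,0,0,0,0],[0,0,0,0,0,0]]]}}

```text
time: 16.82
eef_pos: [0.4776, -0.3122, 0.0444]
ee_rot: [-3.122, 0.347, -0.0]
ft_force: [0.4, 0.4, -1.1]
opening: 0.0312
gripper_force: 30.0
```

{"fn": "step_arm", "kwargs": {"steps": [[[0,0,-1,0,0,0],[0,0,-1,0,0,0],[0,0,-1,0,0,0],[0,0,0,0,0,0],[0,0,0,0,0,0],[0,0,0,0,0,0]]]}}

```text
time: 17.32
eef_pos: [0.4777, -0.3122, 0.0414]
ee_rot: [3.122, -0.347, 0.0]
ft_force: [-0.3, 0.7, 1.1]
opening: 0.0313
gripper_force: 30.0
```

```bash
python3 - <<'E'
from h import *
p,d=arm.snapshot("scene"); 
cv2.imwrite("pics/place.png",cv2.resize(p[180:340,110:270,::-1],(600,600),interpolation=2))
o=arm.get_obs(); print(o["eef_pos"],o["ft_force"],o["moment"])
E
```

```text
[ 0.47764777 -0.31221317  0.04135607] [-0.01707295  0.03063283  1.05278128] [ 0.041106   -0.05620625  0.02487823]
```

View pics/place.png

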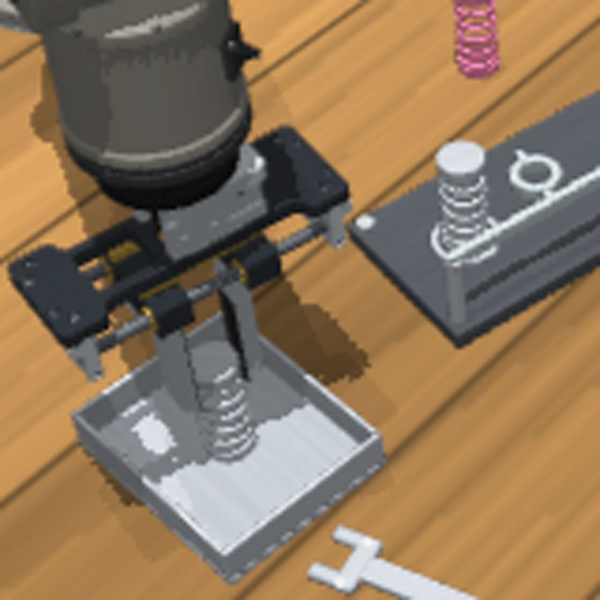

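```bash
python3 - <<'E'
from h import *
p,d=arm.snapshot("scene"); P=pts("scene",d)
v,u=np.mgrid[:420,:560]
X=P[...,0]-.477;Y=P[...,1]+.312
m=(np.hypot(X,Y)<.034)&(P[...,2]>.008)&(P[...,2]<.07)
for z in np.arange(.008,.07,.008):
    k=m&(P[...,2]>=z)&(P[...,2]<z+.008)
    if k.sum(): print(z.round(3),k.sum(),P[k].mean(0).round(4),u[k].min(),u[k].max(),v[k].mean().round(1))
c,M,t=cam("scene")
def proj(w):
    q=M.T@(np.array(w)-t); return c["cx"]+c["fx"]*q[0]/-q[2], c["cy"]-c["fy"]*q[1]/-q[2]
for z in (.004,.034,.084): print(z,np.round(proj([.4775,-.312,z]),1))
E
```

```text
0.008 85 [ 0.4807 -0.3119  0.0118] 156 184 297.2
0.016 31 [ 0.4826 -0.3145  0.0213] 164 176 295.7
0.024 13 [ 0.4786 -0.3072  0.0293] 163 176 290.7
0.032 29 [ 0.4833 -0.3168  0.0348] 163 176 292.9
0.04 26 [ 0.4847 -0.3117  0.045 ] 163 175 288.9
0.048 11 [ 0.4868 -0.3093  0.0518] 164 174 286.8
0.056 29 [ 0.4868 -0.314   0.0597] 161 178 285.9
0.064 27 [ 0.4875 -0.3093  0.0673] 160 179 282.6
0.004 [170.3 298.6]
0.034 [168.5 290.5]
0.084 [165.4 276.3]
```

{"fn": "step_arm", "kwargs": {"steps": [[[0,0,0,0,0,0],[0,0,0,0,0,0],[0,0,0,0,0,0],[0,0,0,0,0,0],[0,0,0,0,0,0],[0,0,0,0,0,0]]], "fingers": -0.3}}

```text
time: 17.92
eef_pos: [0.4775, -0.3121, 0.0412]
ee_rot: [-3.122, 0.347, 0.0]
ft_force: [-0.8, 0.3, 1.1]
opening: 0.0609
gripper_force: 0.0
```

{"fn": "step_arm", "kwargs": {"steps": [[[0,0,5,0,0,0],[0,0,10,0,0,0],[0,0,15,0,0,0],[0,0,20,0,0,0],[0,0,25,0,0,0],[0,0,25,0,0,0],[-5,-10,25,0,0,0],[-5,-30,20,0,0,0],[-5,-30,0,0,0,0],[-5,-30,0,0,0,0]]]}}

```text
time: 18.75
eef_pos: [0.4581, -0.4137, 0.1893]
ee_rot: [3.121, -0.346, 0.005]
ft_force: [0.2, -0.4, -1.3]
opening: 0.0611
gripper_force: 0.0
```

{"fn": "step_arm", "kwargs": {"steps": [[[-5,-30,0,0,0,0],[-5,-30,0,0,0,0],[-5,-30,0,0,0,0],[0,-20,0,0,0,0],[0,-10,0,0,0,0],[0,0,0,0,0,0]]]}}

```text
time: 19.25
eef_pos: [0.4418, -0.534, 0.1866]
ee_rot: [3.121, -0.351, 0.0]
ft_force: [0.7, -0.9, -0.0]
opening: 0.0612
gripper_force: 0.0
```

```bash
python3 - <<'E'
from h import *
p,d=arm.snapshot("scene"); q,e=arm.snapshot("top")
a=cv2.resize(p[170:350,110:350,::-1],(800,600),interpolation=2)
cv2.imwrite("pics/final.png",a)
for n,D in(("scene",d),("top",e)):
    P=pts(n,D)
    for cx,cy,z in((.4775,-.312,.084),(.486,-.1,.095)):
        m=(np.hypot(P[...,0]-cx,P[...,1]-cy)<.03)&(abs(P[...,2]-z)<.006); print(n,m.sum(),P[m].mean(0).round(4))
E
```

```text
scene 149 [ 0.4787 -0.3111  0.0838]
scene 110 [ 0.4877 -0.1007  0.095 ]
top 223 [ 0.4756 -0.3096  0.0836]
top 219 [ 0.4844 -0.099   0.0947]
```

View pics/final.png

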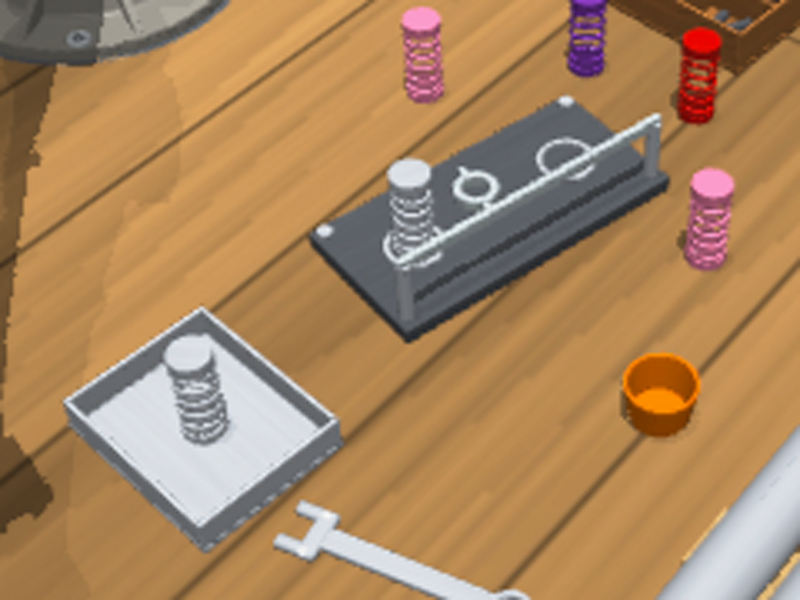

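The picture shows the tired spring upright in the tray at (195,390) with its cap at z = 84 mm, and the sound spring in its ring at (410,210). Both are as required, so I'm handing the job in.

```bash
python3 -c "
from cell import arm
print(arm.finish_job())"
```

```text
the job is handed in; nothing more can be done
None
```

I held both springs at about 15 N; the left one was tired and now stands upright in the scrap tray, the sound right one is still in its ring, and the job is handed in (no verdict was shown).

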